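# Screw the filler cap onto the pretreatment-fluid tank

## Robot

A 7-joint arm with a two-finger parallel gripper is mounted at the origin on the work surface. World frame = base frame: x ahead of the robot, y to its left, z up, the work surface at z = 0. Lengths are in m, angles in degrees, forces in N, time in s.
With the tool pointing down it reaches from about 0.425 to 0.95 m from the base axis. Payload 4.7 kg.
Tool frame: the origin (TCP) lies where the fingers leave the gripper's body, on its centre line; the fingertips stand 70 mm ahead of it and the grasp point (between the pads) lies 51 mm ahead of it; z points along the fingers, y is the direction in which the jaws open and shut (so a half turn about z gives the same grasp; the last joint's range is limited). The gripper opens to 87 mm and grips with 3 to 60 N. Pads are 19 mm wide; open, the fingers measure 117 mm over their backs; the gripper's body (75 mm by 190 mm) begins 51 mm behind the grasp point.
Start: joints at [69.334, 26.849, -2.785, 87.806, 1.381, 65.374, -4.715], TCP at [0.22, -0.638, 0.292] pointing down, gripper open.
Joint ranges: [-148.3, 148.3], [-19.14, 114.17], [-79.39, 73.82], [5.75, 140.21], [-59.74, 239.74], [12.07, 113.84], [-152.46, 152.46]. Speed limits (degrees/s): [147.25, 147.25, 180, 180, 180, 180, 180].

## Interface

Orientations are given as [roll, pitch, yaw] about the fixed x, y, z axes, in that order (R = Rz(yaw) Ry(pitch) Rx(roll)).
In Python, from cell import robot, eyes, finder gives the robot as it stands. The module is installed in compiled form; this text tells all that it offers.
- The arm moves only by the tool servo_tool, never from a script. Its argument "series" is a list of rows, each a list of 5 numbers: the finger opening in m, from 0 to 0.087, then the shift along the tool's x, y, z in m, then the turn about the tool's z in degrees. In form: [[fingers, dx, dy, dz, turn], ...]. A call has 1 to 20 rows; each row shifts and turns the commanded pose from where the row before left it, along the tool's axes as they then stand; what a row does not reach is not made up. A row lasts 1/8 s, in which the tool goes at most 62.5 mm and 10.7 degrees, less where a joint would pass 70% of its speed; a pose out of reach is approached as far as the arm can. A call is refused whole if a number of a shift passes 0.0625 or a number of a turn 10.7, either way. A call with a gripper value outside its range is refused whole. The fingers move at their own pace and stop on an object; the grip force is fixed at half the most. Time passes only in rows, so rows that do not move let the fingers close. It gives the time, the measured TCP pose, the force and the opening at its end, in the units of the state.
- robot.read_state(): the state, without advancing time (a new reading comes with each control period).
- eyes.capture(name): name is "side" or "top"; returns a dict with "image" (400x640x3 uint8, red, green, blue), "K" (3x3 intrinsics, pixels), "camera_from_world" (4x4, takes a point from world to camera coordinates). Camera axes: x right, y up, looking along -z (the intrinsics and any distortion apply to the point x, -y, -z); pixel columns grow to the right and rows downward; lengths in m; the calibration is good to about 2 mm. A picture is of the moment at which its call begins. There is no depth.
- robot.finish_job(): hands the job in, once; it reports no verdict.
Trained networks look in a picture, given as the dict that the camera call returned (one of the last four; its "shot" number tells which), for a name from the list of things; names that differ only in an ending like _2 or _b are one class to them, and where a whole thing is asked for, a point or a joint stands for the part that bears it (a point fixed in the world has none). Each returns a list of dicts, best first, with "confidence" (0 to 1); they miss things now and then, are a little off and sometimes report something else, mostly with a low value. They report only what shows in the picture. A call takes as long as a camera call. They do not tell look-alikes from the thing itself.
- finder.masks_of(picture, thing): "mask" (400x640 bool, what is visible of it) and "rect" ([left, top, right, bottom] in pixels, round what is visible of it).
The state is a dict: "clock": time; "joint_positions": joint angles; "joint_vel": joint speeds; "effort": joint torques, N m; "tool_pos": TCP position; "tool_rot": TCP orientation; "contact_force": force on the tool from outside, world axes, zero at the start; "wrist_torque": the same for the moment, N m; "finger_gap": finger opening in m.
Only numpy, scipy, OpenCV 4.12 (cv2) and the standard library are available. Lean on these libraries where they do the work, as an engineer would, in place of code of your own. Each camera call takes 0.05 s, during which the arm holds its last target. There are 200 camera calls.

## Task

Pick up the large filler cap from the mat and set it level on the filler neck of the pretreatment-fluid tank. Pressing only lightly, turn it backward (anticlockwise from above) until you feel it drop off the start of the thread, unless it has already dropped in as you set it down; then screw it forward (clockwise), without forcing or cross-threading it, until it is fully home on the rim, and let go. Leave the other things where they are.

Things in the scene. Friction and masses are not known exactly. Their poses are not given: they have to be found in the camera images.
- cap: large black round filler cap, 61 mm across, ribbed all round, 22 mm high, 60 g, thread side down on the mat. Origin: centre of its underside, z up. Inside it is 18 mm deep under a 4 mm top, with four thread lugs, 3 mm thick, at quarter turns, 3.5 mm above its lower edge; their angle is of no use, as the neck's is not known. A grip of 20 to 30 N turns it and slips before it harms the thread
- mouth (a point): centre of the rim of the tank's filler neck, 146 mm above the bench; z up. The neck is a 45 mm tube with a tapered nose, 53 mm across its outside thread, and rises 27 mm above the tank. When the cap is fully home its top rests inside on the rim and its underside is 18 mm below this point
- thread (a point): on the neck's axis, 6.5 mm below the rim: height of the cap's underside when it rides on the very start of the thread (up to 4.5 mm lower further along). Turned backward past the start, at most a quarter turn, it drops by 5 to 6 mm if pressed with 3 to 8 N, into a slot 12 to 13 mm below the rim with 11 degrees of free turn. The starts' angle varies and must be felt
- home (a point): on the neck's axis, 18 mm below the rim: the cap's underside when home, 75 to 105 degrees forward (clockwise) of the drop, where turning gets stiff. Right-handed thread, four starts at quarter turns, 25.6 mm per turn (4.07 mm per rad), 1 mm axial and 0.8 mm side play. A stop rib closes each slot behind: without the full drop, forward turning jams on it; off its top the cap drops only 3 mm
- tank: white plastic fluid tank, 200 x 140 mm and 116 mm high, fixed in a bolted steel cradle. Origin: centre of the underside; x along the long side. The filler neck stands on top 45 mm to its -x side; a carrying handle of 18 mm bar, up to 145 mm above the bench, spans x = 30 to 90 mm
- mat: grey silicone bench mat, 240 x 280 x 3 mm, fixed; origin at the centre of its underside
- cap_small: smaller black cap, 38 mm across and 16 mm high, lying on the mat; not for this tank
- tape_roll: roll of brown heat tape, 76 mm across and 19 mm high, lying on the mat
- beaker: clear plastic beaker, 66 mm across and 85 mm high, on the bench just in front of the tank
- squeeze_bottle: white squeeze bottle, 54 mm across and 150 mm high
- ink_jar: grey ink jar with white lid, 74 mm across and 85 mm high
- spatula: ink spatula, 250 mm long, lying near the far edge
- screwdriver: screwdriver, 190 mm long, lying near the far edge
Things that resemble listed ones, but are neither listed nor needed, are in the scene too. Leave any turquoise or yellow look-alike of the cap alone.

How it is judged:
By the outcome, as a careful person would: the job done as asked, in the order asked, and still so for the second after the job is handed in, with the robot touching nothing.
It also fails if it takes over 61 s, if anything falls off the work surface, if the arm or the gripper's body presses on something with over 40 N, if the wrist force passes 120 N, or if a joint passes its speed limit or range.

## Working session

There is one attempt and no reset: what is moved stays moved. The work goes in short steps, Python scripts to look and compute and a tool call to move; the robot and the scene stay as the last step left them, time stands still between calls to the robot, and variables do not carry over. Pictures are saved under pics/ and viewed, about 8 in all and at most 12, crops included, and the job is handed in when it is done.

Besides the shell and the picture viewer there is one more tool, called after "Call:" by a JSON object that holds its "method" and its "body", one argument or row to a line. servo_tool: Moves the arm, as the interface text tells. Its arguments: {"type":"object","properties":{"series":{"type":"array","items":{"type":"array","items":{"type":"number"}}}},"required":["series"]}

```bash
mkdir -p pics; cat > h.py <<'E'
import numpy as np, cv2
from cell import robot, eyes, finder
def ray(p,u,v):
    K=p["K"];M=np.array(p["camera_from_world"]);R=M[:3,:3];t=M[:3,3]
    d=np.linalg.inv(K)@[u,v,1.];d=np.array([d[0],-d[1],-d[2]])
    return -R.T@t, R.T@d
def at(p,u,v,z):
    o,d=ray(p,u,v);return o+d*(z-o[2])/d[2]
def proj(p,X):
    M=np.array(p["camera_from_world"]);c=M[:3,:3]@np.array(X)+M[:3,3]
    q=np.array(p["K"])@[c[0],-c[1],-c[2]];return q[:2]/q[2]
def save(p,n,crop=None,s=1):
    im=p["image"][:,:,::-1]
    if crop: im=im[crop[1]:crop[3],crop[0]:crop[2]]
    cv2.imwrite("pics/"+n,cv2.resize(im,None,fx=s,fy=s,interpolation=cv2.INTER_CUBIC))
E
python3 - <<'E'
from h import *
np.set_printoptions(precision=4,suppress=True)
P={}
for n in("side","top"):
    p=eyes.capture(n);P[n]=p;print(n,[k for k in p],ray(p,320,200))
    for th in("cap","mouth","tank","mat","cap_small"):
        try:
            for r in finder.masks_of(p,th)[:4]:
                ys,xs=np.nonzero(r["mask"]);print(th,round(r["confidence"],2),np.round(r["rect"]),xs.mean().round(1),ys.mean().round(1),p["image"][r["mask"]].mean(0).round())
        except Exception as e: print(th,e)
im=np.vstack([P["side"]["image"],P["top"]["image"]])[:,:,::-1]
cv2.imwrite("pics/a.png",cv2.resize(im,None,fx=.75,fy=.75,interpolation=cv2.INTER_AREA))
save(P["top"],"top.png");save(P["side"],"side.png")
print(robot.read_state())
E
```

```text
side ['image', 'K', 'camera_from_world', 'shot'] (array([ 0.0575, -1.4675,  1.0806]), array([ 0.2378,  0.8156, -0.5277]))
cap 0.92 [340. 312. 360. 330.] 350.7 318.4 [205. 182.  58.]
cap 0.77 [355. 270. 373. 282.] 362.5 274.5 [69. 67. 66.]
cap 0.6 [421. 277. 444. 298.] 432.0 284.5 [ 60. 144. 134.]
cap 0.57 [403. 248. 422. 263.] 412.7 256.8 [ 63. 147. 137.]
mouth 0.74 [289. 162. 354. 210.] 322.3 183.9 [155. 148. 137.]
mouth 0.5 [302. 238. 400. 309.] 345.8 274.3 [148. 143. 139.]
tank 0.89 [292. 163. 354. 209.] 322.4 183.9 [155. 149. 138.]
tank 0.18 [338. 236. 362. 259.] 350.8 247.7 [144. 104.  62.]
mat 0.95 [302. 242. 397. 312.] 344.8 274.2 [148. 142. 138.]
mat 0.67 [314. 253. 327. 264.] 318.6 257.6 [69. 67. 65.]
mat 0.38 [288. 137. 305. 170.] 296.4 155.3 [130. 124. 113.]
cap_small 0.6 [314. 254. 326. 262.] 319.2 257.6 [71. 69. 67.]
cap_small 0.52 [292. 140. 302. 172.] 296.4 155.3 [130. 124. 113.]
top ['image', 'K', 'camera_from_world', 'shot'] (array([0.4244, 0.0086, 1.1895]), array([ 0.1077, -0.006 , -0.9942]))
cap 0.79 [388. 135. 405. 151.] 396.4 144.3 [ 35. 100.  95.]
cap 0.78 [402.
[... 229 characters left out ...]
 0.67 [213. 165. 281. 244.] 247.0 205.0 [120. 117. 108.]
tank 0.35 [466. 176. 496. 202.] 478.8 188.5 [123. 117. 112.]
mat 0.68 [348. 175. 443. 258.] 394.2 216.5 [80. 79. 78.]
{'clock': 0.6, 'joint_positions': array([69.3336, 26.8481, -2.786 , 87.8072,  1.3815, 65.3741, -4.7165]), 'joint_vel': array([ 0.0627, -0.114 , -0.048 , -0.0152, -0.0079, -0.0592,  0.0071]), 'effort': array([ -0.0003, -50.7541,  -0.0806, -23.6342,  -0.0612,   0.0313,
         0.    ]), 'tool_pos': array([ 0.2199, -0.6382,  0.2923]), 'tool_rot': array([179.9959,  -0.0023,  19.0117]), 'contact_force': array([-1.1363, -0.7986,  0.5737]), 'wrist_torque': array([-0.0444,  0.035 ,  0.0004]), 'finger_gap': 0.08698032656327255}
```

View pics/top.png

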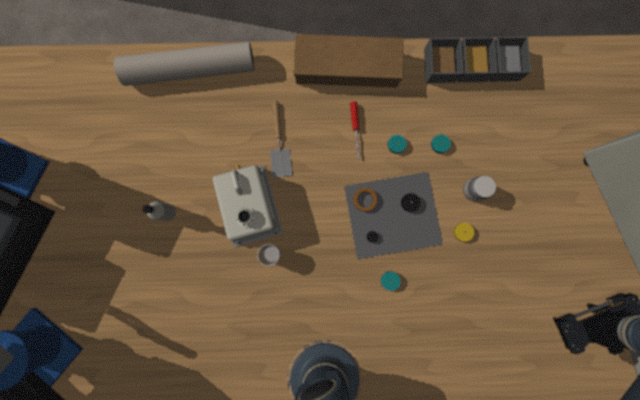

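View pics/side.png

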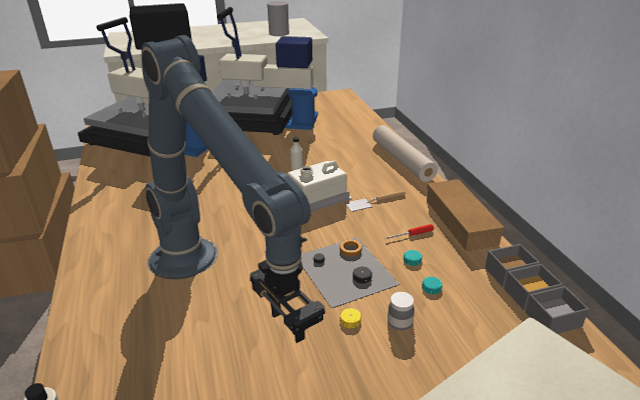

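The top view shows the black cap at (410,203), the small cap at (372,237), the tape at (367,200) and the tank neck near (244,216). The beaker is at (269,255), and the coloured look-alikes lie outside the mat. The side view agrees, with the cap at (362,275) and the neck at about (307,173).

```bash
python3 - <<'E'
from h import *
np.set_printoptions(precision=4,suppress=True)
t=eyes.capture("top");s=eyes.capture("side")
a=cv2.resize(t["image"][180:235,385:440],(395,395),interpolation=cv2.INTER_CUBIC)
b=cv2.resize(t["image"][155:275,205:295],(395,527),interpolation=cv2.INTER_CUBIC)
c=cv2.resize(s["image"][155:215,285:360],(395,316),interpolation=cv2.INTER_CUBIC)
d=cv2.resize(s["image"][255:300,335:395],(395,280),interpolation=cv2.INTER_CUBIC)
L=np.vstack([a,c])[:596];R=np.vstack([b])
H=600;o=np.zeros((600,800,3),np.uint8)
o[:300,:395]=cv2.resize(a,(395,300));o[300:,:395]=cv2.resize(c,(395,300));o[:527,400:795]=b
cv2.imwrite("pics/crop.png",o[:,:,::-1])
def tri(u,v,u2,v2):
    o1,d1=ray(t,u,v);o2,d2=ray(s,u2,v2)
    k=np.linalg.lstsq(np.c_[d1,-d2],o2-o1,rcond=None)[0];A=o1+k[0]*d1;B=o2+k[1]*d2
    return (A+B)/2,np.linalg.norm(A-B)*1e3
print("cap at z .025",at(t,410.3,202.7,.025),at(s,362.5,274.5,.015), tri(410.3,202.7,362.5,274.5))
for r in finder.masks_of(t,"cap"):
    print(r["confidence"],r["rect"])
g=t["image"].astype(int).sum(2)
cap=g[185:222,395:428]; print(cap//3)
print((t["image"].astype(int).sum(2)//3)[205:228,232:256])
print("mouth guess",at(t,244,216,.146),at(s,307,173,.146),tri(244,216,307,173))
for th in("beaker","squeeze_bottle","tape_roll","cap_small"):
  for r in finder.masks_of(t,th)[:2]: print(th,r["confidence"],r["rect"])
E
```

```text
cap at z .025 [ 0.5348 -0.2849  0.025 ] [ 0.5376 -0.292   0.015 ] (array([ 0.5374, -0.2886,  0.012 ]), np.float64(2.8292021127096048))
0.79 [381.7, 272.5, 403.2, 292.3]
0.77 [401.7, 191.7, 423.3, 213.0]
0.64 [453.7, 223.2, 475.4, 241.8]
0.51 [430.4, 134.9, 448.5, 154.0]
0.5 [390.3, 138.4, 405.6, 153.1]
[[81 80 79 ... 79 80 83]
 [80 79 75 ... 82 83 79]
 [81 85 81 ... 79 74 80]
 ...
 [81 81 81 ... 81 80 81]
 [81 82 79 ... 80 79 81]
 [82 81 79 ... 80 78 79]]
[[151 151 149 151 148 151 151 152 152 150 151 150 152 149 147 151 150 151
  148 148 147 147 149 148]
 [150 151 151 154 152 150 152 150 149 151 151 143 144 146 149 146 150 150
  151 145 148 149 148 149]
 [153 151 150 151 152 150 150 147 149 145 139 141 138 143 141 148 143 154
  149 144 146 150 148 151]
 [150 151 153 153 150 150 148 151 145 141 135 132 131 133 129 132 134 141
  146 140 140 141 144 145]
 [151 151 153 154 147 150 143 143 141 135 126 116 114 116 113 116 124 129
  135 137 129 124 132 142]
 [150 153 151 150 149 148 144 141 128 114  94  82  76  83  91  97 105 116
  122 126 114 106 110 127]
 [151 150 150 148 148 152 144 125 
[... 1284 characters left out ...]
 152 149 152 149 152 150 159 160 157 140 112  96 108 117 102  90  88
   92  90  91  83  88  91]
 [153 151 152 150 146 149 150 154 159 155 145 125 122 120 127 112  93  90
   91  84  91  89  90  90]
 [147 151 151 150 150 147 153 152 150 150 150 145 139 133 134 116 104  95
   87  86  87  91  90 100]
 [149 153 154 150 151 151 150 150 150 149 149 152 148 142 134 125 123 101
   98  96 102  93  96  92]]
mouth guess [0.4973 0.2179 0.146 ] [0.4874 0.1763 0.146 ] (array([0.4994, 0.2231, 0.1194]), np.float64(0.4767191246175397))
beaker 0.7 [257.1, 245.4, 278.9, 267.0]
squeeze_bottle 0.61 [142.1, 203.2, 174.3, 222.1]
tape_roll 0.84 [355.3, 187.8, 376.1, 210.9]
cap_small 0.62 [368.1, 230.6, 378.7, 241.7]
```

View pics/crop.png

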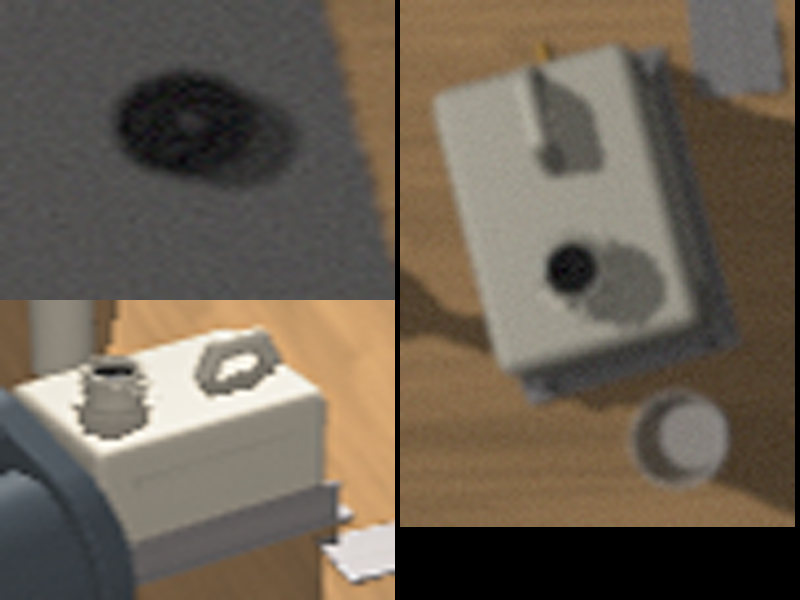

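The crops show the cap disc centred near (410.7,202.3) with its shadow to the lower right, and the neck bore near (243.3,215.8) in top and (306.3,168.3) in side. I'll refine both to sub-pixel.

```bash
cat >> h.py <<'E'
def tri(t,s,a,b):
    o1,d1=ray(t,*a);o2,d2=ray(s,*b)
    k=np.linalg.lstsq(np.c_[d1,-d2],o2-o1,rcond=None)[0];A=o1+k[0]*d1;B=o2+k[1]*d2
    return (A+B)/2,np.linalg.norm(A-B)*1e3
def dark(p,box,th):
    l,t_,r,b=box;g=p["image"][t_:b,l:r].mean(2);g=cv2.GaussianBlur(g,(3,3),0)
    n,lab,st,ce=cv2.connectedComponentsWithStats((g<th).astype(np.uint8));i=1+np.argmax(st[1:,4])
    return ce[i]+[l,t_],st[i]
E
python3 - <<'E'
from h import *
np.set_printoptions(precision=4,suppress=True,linewidth=200)
t=eyes.capture("top");s=eyes.capture("side")
for th in(60,80): print(dark(t,(232,205,258,232),th),dark(s,(295,160,320,178),th))
m,_=dark(t,(232,205,258,232),70); m2,_=dark(s,(295,160,320,178),70)
print("mouth",at(t,*m,.146),at(s,*m2,.146),tri(t,s,m,m2))
for th in(36,42,48): 
    c,_s=dark(t,(395,185,430,222),th);print(th,c,_s,at(t,*c,.020))
print(s["image"][160:180,296:318].mean(2).astype(int))
g=cv2.GaussianBlur(t["image"].astype(np.float32).mean(2),(3,3),0)[188:220,398:430].astype(int);print(g[::2])
E
```

```text
(array([243.7556, 215.9111]), array([ 7,  6, 11, 11, 90], dtype=int32)) (array([305., 169.]), array([10,  9,  1,  1,  1], dtype=int32))
(array([244.    , 215.9358]), array([  7,   6,  12,  12, 109], dtype=int32)) (array([306. , 168.5]), array([ 9,  8,  5,  2, 10], dtype=int32))
mouth [0.4974 0.2183 0.146 ] [0.4904 0.2085 0.146 ] (array([0.4957, 0.2201, 0.1393]), np.float64(4.491766537104963))
36 [410.5489 202.417 ] [  7   9  18  17 235] [ 0.5362 -0.287   0.02  ]
42 [410.806  202.5149] [  7   9  19  18 268] [ 0.5359 -0.2878  0.02  ]
48 [411.0132 202.6667] [  6   9  21  19 303] [ 0.5354 -0.2885  0.02  ]
[[135 134 132 128 123 116 100  85  88  83 128 159 156 154 152 150 147 150 155 153 149 149]
 [134 134 133 129 123 117 100  86  87  84 129 160 156 155 153 150 147 147 150 153 150 148]
 [134 134 132 128 122 115  98  86  86  84 130 161 156 155 155 152 149 145 145 151 151 146]
 [134 134 131 129 123 116 100  86  85  82 130 164 158 154 154 152 149 145 140 141 152 171]
 [135 134 132 129 123 115 100  85  81 126 163 164 159 155 152 150 146 162 183 214 232 231]
 [134 134 132 128 122 116  99  85  7
[... 2214 characters left out ...]
79 80]
 [81 80 72 57 42 32 27 25 23 26 28 25 24 25 26 24 21 20 22 26 31 37 45 48 49 50 51 55 66 76 80 80]
 [80 80 79 74 61 45 33 27 26 26 24 26 29 26 23 24 27 29 29 30 35 42 45 47 50 52 54 58 67 75 78 78]
 [81 81 81 79 76 68 59 48 41 35 32 32 31 31 30 30 32 36 41 45 48 51 52 50 49 54 62 71 78 80 81 80]
 [79 80 80 81 83 81 78 75 72 67 61 54 50 49 47 48 48 47 49 51 51 52 54 56 59 65 73 78 80 79 79 79]
 [81 81 80 81 82 81 80 81 80 81 80 78 76 75 75 72 69 67 66 66 67 67 69 73 75 77 79 80 80 80 80 80]
 [81 79 78 78 80 80 79 80 81 80 80 81 82 81 81 80 80 80 80 79 79 80 79 78 79 79 79 79 79 80 79 80]
 [81 81 80 80 81 80 79 79 80 80 80 80 81 80 80 80 80 80 80 80 80 80 79 79 79 79 80 81 80 79 79 80]]
```

Call:
{"method": "servo_tool", "body": {
  "series": [
    [0.087,0.0344,-0.019,0.005,0],
    [0.087,0.0344,-0.019,0.01,0],
    [0.087,0.0344,-0.019,0.01,0],
    [0.087,0.0344,-0.019,0.01,0],
    [0.087,0.0344,-0.019,0.01,0],
    [0.087,0.0344,-0.019,0.01,0],
    [0.087,0.0344,-0.019,0.01,0],
    [0.087,0.0344,-0.019,0.01,0],
    [0.087,0.0344,-0.019,0.01,0],
    [0.087,0.0344,-0.019,0.01,0],
    [0.087,0.0344,-0.019,0.01,0],
    [0.087,0.0344,-0.019,0.005,0],
    [0.087,0,0,0,0],
    [0.087,0,0,0,0]
  ]
}}

```text
clock: 2.8
tool_pos: [0.5356, -0.2888, 0.1823]
tool_rot: [180.0, 0.0, 19.0]
contact_force: [-0.5, -0.2, 0.8]
finger_gap: 0.0871
```

```bash
python3 -c "
from h import *
s=robot.read_state();print(s['tool_pos'],s['tool_rot'],s['joint_positions'])"
```

```text
[ 0.5355657  -0.28881461  0.18229197] [1.79966735e+02 3.77790487e-02 1.89855631e+01] [ 31.42896572  27.5271405   -9.48874405 103.02776786   5.78048891
  49.91712645 -51.74628132]
```

Call:
{"method": "servo_tool", "body": {
  "series": [
    [0.087,0,0,0.03,0],
    [0.087,0,0,0.03,0],
    [0.087,0,0,0.03,0],
    [0.087,0,0,0.0155,0],
    [0.087,0,0,0,0],
    [0.055,0,0,0,0],
    [0.055,0,0,0,0],
    [0.055,0,0,0,0],
    [0.055,0,0,0,0],
    [0.055,0,0,0,0]
  ]
}}

```text
clock: 4.05
tool_pos: [0.5363, -0.2883, 0.0774]
tool_rot: [180.0, -0.0, 19.0]
contact_force: [-0.3, 1.3, 4.6]
finger_gap: 0.0606
```

Call:
{"method": "servo_tool", "body": {
  "series": [
    [0.087,0,0,0,0],
    [0.087,0,0,0,0],
    [0.087,0,0,0,10],
    [0.087,0,0,0,0]
  ]
}}

```text
clock: 4.55
tool_pos: [0.5358, -0.288, 0.0764]
tool_rot: [180.0, 0.0, 9.1]
contact_force: [-0.5, 0.2, 0.5]
finger_gap: 0.0854
```

```bash
python3 -c "
from h import *
s=robot.read_state();print(s['tool_pos'],s['tool_rot'],s['joint_positions'],s['finger_gap'],s['contact_force'])
t=eyes.capture('top');save(t,'b.png',(385,175,445,235),8)"
```

```text
[ 0.53578243 -0.28798007  0.07644986] [1.79996690e+02 4.30940371e-02 9.13402289e+00] [ 28.45455937  35.47347376  -5.67943336 106.53936614   5.36199598
  38.27684644 -61.25777105] 0.08539486569456188 [-0.45727729  0.15295011  0.51066524]
```

Call:
{"method": "servo_tool", "body": {
  "series": [
    [0.087,0,0,0,-10],
    [0.087,0,0,0,-10],
    [0.087,0,0,0,-10],
    [0.087,0,0,0,-10],
    [0.087,0,0,0,-10],
    [0.087,0,0,0,-10],
    [0.087,0,0,0,-10],
    [0.087,0,0,0,-10],
    [0.087,0,0,0,-10],
    [0.087,0,0,0,-10],
    [0.055,0,0,0,0],
    [0.055,0,0,0,0],
    [0.055,0,0,0,0],
    [0.055,0,0,0,0],
    [0.055,0,0,0,0],
    [0.055,0,0,0,0]
  ]
}}

```text
clock: 6.6
tool_pos: [0.5361, -0.288, 0.0769]
tool_rot: [180.0, 0.0, 109.0]
contact_force: [-0.1, 0.6, 0.2]
finger_gap: 0.0606
```

Call:
{"method": "servo_tool", "body": {
  "series": [
    [0.055,0,0,-0.02,0],
    [0.055,0,0,-0.04,0],
    [0.055,0,0,-0.04,0],
    [0.055,0.01,0.003,-0.03,0],
    [0.055,0.025,0.007,-0.01,0],
    [0.055,0.0378,0.01,-0.01,0],
    [0.055,0.0378,0.01,-0.01,0],
    [0.055,0.0378,0.01,-0.01,0],
    [0.055,0.0378,0.01,-0.01,0],
    [0.055,0.0378,0.01,-0.01,0],
    [0.055,0.0378,0.01,-0.01,0],
    [0.055,0.0378,0.01,-0.005,0],
    [0.055,0.0378,0.01,0,0],
    [0.055,0.0378,0.01,0,0],
    [0.055,0.0378,0.01,0,0],
    [0.055,0.0378,0.01,0,0],
    [0.055,0.025,0.005,0,0],
    [0.055,0.0158,0.003,0,0],
    [0.055,0,0,0,0],
    [0.055,0,0,0,0]
  ]
}}

```text
clock: 9.1
tool_pos: [0.4969, 0.2171, 0.2814]
tool_rot: [-180.0, 0.1, 108.9]
contact_force: [0.0, -0.6, -1.1]
finger_gap: 0.0603
```

```bash
python3 - <<'E'
from h import *
np.set_printoptions(precision=4,suppress=True,linewidth=200)
s=robot.read_state();print(s['tool_pos'],s['tool_rot'],s['joint_positions'],s['contact_force'],s['finger_gap'])
t=eyes.capture('top');d=eyes.capture('side')
X=np.array(s['tool_pos']);print([proj(d,X-[0,0,h]) for h in(.0519,.0739)],proj(t,X),proj(d,[.497,.2185,.146]))
a=cv2.resize(d['image'][110:210,260:370],(790,718),interpolation=cv2.INTER_CUBIC)[:590]
cv2.imwrite('pics/c.png',a[:,:,::-1])
E
```

```text
[0.4969 0.2171 0.2814] [-179.9525    0.0681  108.9342] [  9.567   21.6386 -47.7142 104.7036  18.1161  61.6537 -25.9717] [ 0.0054 -0.6301 -1.1158] 0.060313381388078305
[array([305.9668, 148.0499]), array([306.1212, 153.3221])] [233.2055 212.6069] [306.4814 167.5693]
```

View pics/c.png

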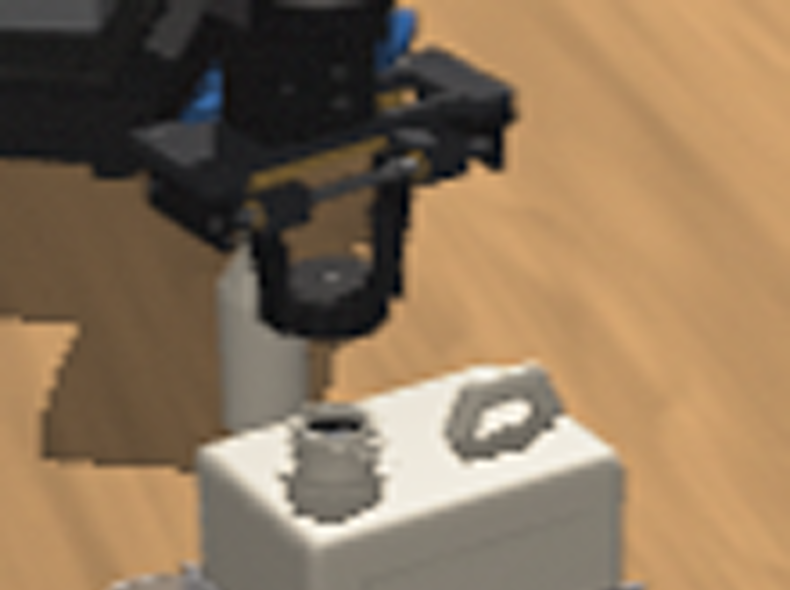

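Picture 4 shows the cap held level above the neck. Its knob is at about (305.8,148.3), against a predicted (306.0,148.0). The rim is near (306.2,168), which fits my estimate of (0.497, 0.218).

Call:
{"method": "servo_tool", "body": {
  "series": [
    [0.055,0.0008,0.0007,0.02,0],
    [0.055,0,0,0.02,0],
    [0.055,0,0,0.012,0],
    [0.055,0,0,0.006,0],
    [0.055,0,0,0,0],
    [0.055,0,0,0,0]
  ]
}}

```text
clock: 9.95
tool_pos: [0.4975, 0.2197, 0.2242]
tool_rot: [179.9, -0.0, 109.0]
contact_force: [-0.6, 0.9, -1.7]
finger_gap: 0.0606
```

Call:
{"method": "servo_tool", "body": {
  "series": [
    [0.055,0,0,0.002,0],
    [0.055,0,0,0.002,0],
    [0.055,0,0,0,0]
  ]
}}

```text
clock: 10.32
tool_pos: [0.4971, 0.2192, 0.2196]
tool_rot: [-180.0, 0.0, 109.0]
contact_force: [0.4, -0.5, 0.1]
finger_gap: 0.0604
```

Call:
{"method": "servo_tool", "body": {
  "series": [
    [0.055,0,0,0.002,0],
    [0.055,0,0,0,0]
  ]
}}

```text
clock: 10.58
tool_pos: [0.4972, 0.2192, 0.2176]
tool_rot: [-180.0, 0.0, 109.0]
contact_force: [0.0, 0.0, -1.0]
finger_gap: 0.0602
```

Call:
{"method": "servo_tool", "body": {
  "series": [
    [0.055,-0.0007,0,0.0015,0],
    [0.055,0,0,0,0],
    [0.055,0,0,0,0]
  ]
}}

```text
clock: 10.95
tool_pos: [0.4975, 0.2186, 0.2162]
tool_rot: [180.0, 0.0, 109.0]
contact_force: [0.1, -0.1, -0.6]
finger_gap: 0.0607
```

Call:
{"method": "servo_tool", "body": {
  "series": [
    [0.055,0,0,0.0015,0],
    [0.055,0,0,0,0],
    [0.055,0,0,0,0]
  ]
}}

```text
clock: 11.32
tool_pos: [0.4974, 0.2186, 0.2147]
tool_rot: [-180.0, 0.0, 109.0]
contact_force: [-0.2, -0.2, -1.2]
finger_gap: 0.0604
```

Call:
{"method": "servo_tool", "body": {
  "series": [
    [0.055,0,0,0.0015,0],
    [0.055,0,0,0,0],
    [0.055,0,0,0,0]
  ]
}}

```text
clock: 11.7
tool_pos: [0.4974, 0.2186, 0.2132]
tool_rot: [-180.0, 0.0, 109.0]
contact_force: [-0.4, -0.4, -0.2]
finger_gap: 0.0607
```

Call:
{"method": "servo_tool", "body": {
  "series": [
    [0.055,0,0,0.0015,0],
    [0.055,0,0,0,0],
    [0.055,0,0,0,0]
  ]
}}

```text
clock: 12.08
tool_pos: [0.4975, 0.2186, 0.2118]
tool_rot: [180.0, 0.0, 109.0]
contact_force: [0.9, -0.5, -0.0]
finger_gap: 0.0607
```

Call:
{"method": "servo_tool", "body": {
  "series": [
    [0.055,0,0,0.001,0],
    [0.055,0,0,0,0],
    [0.055,0,0,0,0]
  ]
}}

```text
clock: 12.45
tool_pos: [0.4975, 0.2187, 0.2115]
tool_rot: [180.0, 0.0, 109.0]
contact_force: [-1.7, -1.9, 6.0]
finger_gap: 0.0607
```

Call:
{"method": "servo_tool", "body": {
  "series": [
    [0.055,0,0,0.001,0],
    [0.055,0,0,0,0],
    [0.055,0,0,0,0]
  ]
}}

```text
clock: 12.82
tool_pos: [0.4975, 0.2188, 0.2113]
tool_rot: [180.0, 0.1, 109.0]
contact_force: [-3.4, -3.2, 10.9]
finger_gap: 0.0603
```

Call:
{"method": "servo_tool", "body": {
  "series": [
    [0.055,-0.0002,-0.0004,-0.0007,0],
    [0.055,0,0,-0.0003,-5],
    [0.055,0,0,-0.0003,-5],
    [0.055,0,0,0,0]
  ]
}}

```text
clock: 13.32
tool_pos: [0.4971, 0.2184, 0.2109]
tool_rot: [180.0, -0.0, 119.0]
contact_force: [-0.3, -0.2, -1.1]
finger_gap: 0.0605
```

Call:
{"method": "servo_tool", "body": {
  "series": [
    [0.055,0,0,-0.0003,-5],
    [0.055,0,0,0,0],
    [0.055,0,0,0,0]
  ]
}}

```text
clock: 13.7
tool_pos: [0.4971, 0.2183, 0.2113]
tool_rot: [180.0, -0.0, 123.9]
contact_force: [-0.3, -0.5, -0.4]
finger_gap: 0.0609
```

Call:
{"method": "servo_tool", "body": {
  "series": [
    [0.055,0,0,0.001,0],
    [0.055,0,0,0,0],
    [0.055,0,0,0,0]
  ]
}}

```text
clock: 14.08
tool_pos: [0.4971, 0.2184, 0.2103]
tool_rot: [180.0, 0.0, 124.0]
contact_force: [1.1, -0.1, -0.1]
finger_gap: 0.0606
```

Call:
{"method": "servo_tool", "body": {
  "series": [
    [0.055,0,0,0.001,0],
    [0.055,0,0,0,0],
    [0.055,0,0,0,0]
  ]
}}

```text
clock: 14.45
tool_pos: [0.4972, 0.2184, 0.2094]
tool_rot: [180.0, 0.0, 124.0]
contact_force: [0.1, -0.6, -0.0]
finger_gap: 0.0606
```

Call:
{"method": "servo_tool", "body": {
  "series": [
    [0.055,0,0,0.001,0],
    [0.055,0,0,0,0],
    [0.055,0,0,0,0]
  ]
}}

```text
clock: 14.82
tool_pos: [0.4972, 0.2185, 0.2092]
tool_rot: [180.0, 0.0, 124.0]
contact_force: [-1.4, -1.0, 6.1]
finger_gap: 0.0606
```

Call:
{"method": "servo_tool", "body": {
  "series": [
    [0.055,0,0,0.001,0],
    [0.055,0,0,0,0],
    [0.055,0,0,0,0]
  ]
}}

```text
clock: 15.2
tool_pos: [0.4972, 0.2186, 0.2091]
tool_rot: [180.0, 0.1, 124.0]
contact_force: [-3.1, -3.1, 13.2]
finger_gap: 0.0607
```

Call:
{"method": "servo_tool", "body": {
  "series": [
    [0.055,0,0,0.0007,0],
    [0.055,0,0,0,0],
    [0.055,0,0,0,0]
  ]
}}

```text
clock: 15.58
tool_pos: [0.4972, 0.2186, 0.209]
tool_rot: [180.0, 0.1, 124.0]
contact_force: [-4.7, -3.7, 16.2]
finger_gap: 0.0604
```

Call:
{"method": "servo_tool", "body": {
  "series": [
    [0.055,0,0,-0.0015,0],
    [0.055,0,0,-0.0003,-5],
    [0.055,0,0,-0.0003,-5],
    [0.055,0,0,0,0]
  ]
}}

```text
clock: 16.08
tool_pos: [0.4976, 0.2185, 0.2099]
tool_rot: [180.0, 0.1, 134.1]
contact_force: [-1.4, -2.3, 9.5]
finger_gap: 0.0607
```

Call:
{"method": "servo_tool", "body": {
  "series": [
    [0.055,0,0,-0.0003,-5],
    [0.055,0,0,-0.0003,-5],
    [0.055,0,0,0,0]
  ]
}}

```text
clock: 16.45
tool_pos: [0.4975, 0.2185, 0.2106]
tool_rot: [180.0, 0.1, 144.0]
contact_force: [-2.5, -2.7, 8.2]
finger_gap: 0.0608
```

Each 10° backward lifts it by 0.7 mm, so the cap is riding up the thread and the start should be about 40° further.

Call:
{"method": "servo_tool", "body": {
  "series": [
    [0.055,0,0,-0.0005,-5],
    [0.055,0,0,-0.00035,-5],
    [0.055,0,0,-0.00035,-5],
    [0.055,0,0,0,0]
  ]
}}

```text
clock: 16.95
tool_pos: [0.4975, 0.2184, 0.2117]
tool_rot: [-180.0, 0.1, 159.0]
contact_force: [-2.0, -1.8, 8.0]
finger_gap: 0.0604
```

Call:
{"method": "servo_tool", "body": {
  "series": [
    [0.055,0,0,-0.00035,-5],
    [0.055,0,0,-0.00035,-5],
    [0.055,0,0,0,0]
  ]
}}

```text
clock: 17.32
tool_pos: [0.4975, 0.2184, 0.2123]
tool_rot: [-180.0, 0.1, 169.0]
contact_force: [-1.6, -2.3, 7.1]
finger_gap: 0.0601
```

Call:
{"method": "servo_tool", "body": {
  "series": [
    [0.055,0,0,-0.0003,-4],
    [0.055,0,0,0,0]
  ]
}}

```text
clock: 17.58
tool_pos: [0.4973, 0.2184, 0.2123]
tool_rot: [-180.0, 0.0, 173.0]
contact_force: [-1.4, -1.9, 5.7]
finger_gap: 0.0604
```

Call:
{"method": "servo_tool", "body": {
  "series": [
    [0.055,0,0,-0.0003,-4],
    [0.055,0,0,0,0]
  ]
}}

```text
clock: 17.82
tool_pos: [0.4972, 0.218, 0.2116]
tool_rot: [-180.0, -0.0, 177.0]
contact_force: [-0.2, -0.5, -0.7]
finger_gap: 0.0603
```

The force vanished at yaw 177, so it came off the thread start. Next I follow it down to confirm the full 5–6 mm drop.

Call:
{"method": "servo_tool", "body": {
  "series": [
    [0.055,0,0,0.001,-2],
    [0.055,0,0,0.001,0],
    [0.055,0,0,0,0]
  ]
}}

```text
clock: 18.2
tool_pos: [0.497, 0.2182, 0.2096]
tool_rot: [-180.0, -0.0, 179.0]
contact_force: [0.5, -0.2, -1.2]
finger_gap: 0.0606
```

Call:
{"method": "servo_tool", "body": {
  "series": [
    [0.055,0,0,0.001,0],
    [0.055,0,0,0.0005,0],
    [0.055,0,0,0,0]
  ]
}}

```text
clock: 18.58
tool_pos: [0.4971, 0.2183, 0.2083]
tool_rot: [-180.0, 0.0, 179.0]
contact_force: [-0.6, -0.6, -0.9]
finger_gap: 0.0607
```

Call:
{"method": "servo_tool", "body": {
  "series": [
    [0.055,0,0,0.001,0],
    [0.055,0,0,0,0],
    [0.055,0,0,0,0]
  ]
}}

```text
clock: 18.95
tool_pos: [0.4971, 0.2183, 0.2073]
tool_rot: [-180.0, 0.0, 179.0]
contact_force: [0.5, -0.8, -0.6]
finger_gap: 0.0606
```

Call:
{"method": "servo_tool", "body": {
  "series": [
    [0.055,0,0,0.001,0],
    [0.055,0,0,0,0],
    [0.055,0,0,0,0]
  ]
}}

```text
clock: 19.32
tool_pos: [0.4972, 0.2184, 0.2068]
tool_rot: [-180.0, 0.0, 179.0]
contact_force: [-0.6, -2.3, 5.2]
finger_gap: 0.0607
```

That is a full drop: 5.5 mm, with the underside 13.1 mm below the rim. Now I screw it forward.

Call:
{"method": "servo_tool", "body": {
  "series": [
    [0.055,0,0,-0.0002,5],
    [0.055,0,0,0,5],
    [0.055,0,0,0,0]
  ]
}}

```text
clock: 19.7
tool_pos: [0.4971, 0.2183, 0.2064]
tool_rot: [-180.0, 0.0, 169.1]
contact_force: [0.3, -0.9, -0.9]
finger_gap: 0.0607
```

Call:
{"method": "servo_tool", "body": {
  "series": [
    [0.055,0,0,0.0003,5],
    [0.055,0,0,0.0003,5],
    [0.055,0,0,0,0]
  ]
}}

```text
clock: 20.08
tool_pos: [0.497, 0.2184, 0.2057]
tool_rot: [-180.0, -0.0, 159.1]
contact_force: [0.1, -1.1, -0.2]
finger_gap: 0.0603
```

```bash
python3 -c "
from h import *
s=robot.read_state();print(s['tool_pos'],s['tool_rot'],s['joint_positions'],s['wrist_torque'],s['contact_force'])"
```

```text
[0.49702377 0.21840407 0.20573915] [-1.79996951e+02 -1.19240308e-03  1.59143530e+02] [ 14.35067948  31.21911783 -56.80742356 108.8206027   31.13807115
  57.01469998  12.70099108] [-0.06449457 -0.22756478  0.00273342] [ 0.12710836 -1.13419355 -0.21852877]
```

Good: no binding, and it is descending. Carry on.

Call:
{"method": "servo_tool", "body": {
  "series": [
    [0.055,0,0,0.00035,5],
    [0.055,0,0,0.00035,5],
    [0.055,0,0,0.00035,5],
    [0.055,0,0,0.00035,5],
    [0.055,0,0,0,0]
  ]
}}

```text
clock: 20.7
tool_pos: [0.497, 0.2185, 0.2044]
tool_rot: [180.0, -0.0, 139.2]
contact_force: [0.2, -0.4, -0.9]
finger_gap: 0.0608
```

Call:
{"method": "servo_tool", "body": {
  "series": [
    [0.055,0,0,0.00035,5],
    [0.055,0,0,0.00035,5],
    [0.055,0,0,0.00035,5],
    [0.055,0,0,0.00035,5],
    [0.055,0,0,0,0]
  ]
}}

```text
clock: 21.32
tool_pos: [0.497, 0.2185, 0.203]
tool_rot: [-180.0, -0.0, 119.2]
contact_force: [0.6, -0.4, -0.6]
finger_gap: 0.0608
```

```bash
python3 -c "
from h import *
s=robot.read_state();print(s['tool_pos'],s['tool_rot'],s['joint_positions'],s['wrist_torque'],s['contact_force'])"
```

```text
[0.49701834 0.21848952 0.20303205] [-1.79994567e+02 -4.40711584e-03  1.19208853e+02] [  7.99046211  27.59879728 -47.04473251 109.25062663  24.82902387
  53.83054868 -21.66187837] [-0.03076784 -0.09346889 -0.02443923] [ 0.59650594 -0.37407578 -0.60345898]
```

Call:
{"method": "servo_tool", "body": {
  "series": [
    [0.055,0,0,0.00035,5],
    [0.055,0,0,0.0003,4],
    [0.055,0,0,0.0003,4],
    [0.055,0,0,0,0]
  ]
}}

```text
clock: 21.82
tool_pos: [0.497, 0.2185, 0.2021]
tool_rot: [-180.0, -0.0, 106.2]
contact_force: [0.2, -0.2, 0.3]
finger_gap: 0.0607
```

Call:
{"method": "servo_tool", "body": {
  "series": [
    [0.055,0,0,0.0002,4],
    [0.055,0,0,0.0002,4],
    [0.055,0,0,0,0]
  ]
}}

```text
clock: 22.2
tool_pos: [0.4971, 0.2185, 0.2018]
tool_rot: [180.0, -0.0, 98.2]
contact_force: [-0.3, 0.8, -0.3]
finger_gap: 0.0609
```

```bash
python3 -c "
from h import *
s=robot.read_state();print(s['tool_pos'],s['tool_rot'],s['joint_positions'],s['wrist_torque'],s['contact_force'])"
```

```text
[0.49712104 0.21848758 0.20182584] [ 1.79993267e+02 -5.21363774e-03  9.81927122e+01] [  4.43764946  26.12536612 -41.97828504 109.48443907  21.7768261
  52.54126098 -39.95492019] [-0.04885817 -0.11127899  0.00103294] [-0.26012688  0.81745089 -0.32298989]
```

Call:
{"method": "servo_tool", "body": {
  "series": [
    [0.055,0,0,0.0002,4],
    [0.055,0,0,0.0001,3],
    [0.055,0,0,0,0]
  ]
}}

```text
clock: 22.58
tool_pos: [0.4973, 0.2185, 0.2018]
tool_rot: [180.0, -0.0, 91.2]
contact_force: [-0.0, -0.9, 1.9]
finger_gap: 0.0604
```

```bash
python3 -c "
from h import *
s=robot.read_state();print(s['tool_pos'],s['tool_rot'],s['wrist_torque'],s['contact_force'])"
```

```text
[0.49733154 0.21847651 0.20179323] [ 1.79964637e+02 -5.32905955e-03  9.11712801e+01] [-0.16562139 -0.1114987  -0.00260553] [-0.0256207  -0.94503552  1.88057098]
```

Call:
{"method": "servo_tool", "body": {
  "series": [
    [0.055,0,0,0.0001,4],
    [0.055,0,0,0.0001,3],
    [0.055,0,0,0,0]
  ]
}}

```text
clock: 22.95
tool_pos: [0.4975, 0.2183, 0.2018]
tool_rot: [180.0, 0.0, 84.1]
contact_force: [0.4, -1.4, 4.5]
finger_gap: 0.0607
```

```bash
python3 -c "
from h import *
s=robot.read_state();print(s['tool_pos'],s['tool_rot'],s['wrist_torque'],s['contact_force'])"
```

```text
[0.49748387 0.21826683 0.20178466] [1.79950025e+02 9.60171466e-03 8.41213765e+01] [-0.33631193 -0.02735872 -0.10210872] [ 0.37448108 -1.3910921   4.54507025]
```

The top now rests on the rim, with z steady at 0.2018. I keep turning to take up the axial play until it gets stiff.

Call:
{"method": "servo_tool", "body": {
  "series": [
    [0.055,0,0,-0.0002,3],
    [0.055,0,0,0,2],
    [0.055,0,0,0,0]
  ]
}}

```text
clock: 23.32
tool_pos: [0.4975, 0.2183, 0.2018]
tool_rot: [179.9, 0.0, 79.1]
contact_force: [0.9, -1.3, 5.4]
finger_gap: 0.0603
```

```bash
python3 -c "
from h import *
s=robot.read_state();print(s['tool_pos'],s['tool_rot'],s['wrist_torque'],s['contact_force'])"
```

```text
[0.4974659  0.21828913 0.20177504] [1.79944376e+02 5.80595513e-03 7.90876275e+01] [-0.44239693 -0.20520122  0.51506645] [ 0.91107909 -1.33268599  5.3603891 ]
```

Call:
{"method": "servo_tool", "body": {
  "series": [
    [0.055,0,0,0,3],
    [0.055,0,0,0,2],
    [0.055,0,0,0,0]
  ]
}}

```text
clock: 23.7
tool_pos: [0.4977, 0.2191, 0.2017]
tool_rot: [179.9, -0.1, 74.1]
contact_force: [2.9, 0.9, 2.3]
finger_gap: 0.0606
```

```bash
python3 -c "
from h import *
s=robot.read_state();print(s['tool_pos'],s['tool_rot'],s['wrist_torque'],s['contact_force'])"
```

```text
[0.49766337 0.21911121 0.20174036] [ 1.79919289e+02 -1.08493089e-01  7.41070083e+01] [ 0.20800214 -0.7309088   1.21513714] [2.944683   0.91327719 2.33665888]
```

Torque rose to 0.5, then 1.2 N m at about 100° from the drop, so it is stiff and home. I'll release and rise.

Call:
{"method": "servo_tool", "body": {
  "series": [
    [0.087,0,0,0,0],
    [0.087,0,0,0,0],
    [0.087,0,0,0,0],
    [0.087,0,0,0,0],
    [0.087,0,0,-0.01,0],
    [0.087,0,0,-0.02,0],
    [0.087,0,0,-0.04,0],
    [0.087,0,0,-0.04,0],
    [0.087,0,-0.04,-0.02,0],
    [0.087,0,-0.05,0,0],
    [0.087,0,-0.05,0,0],
    [0.087,0,0,0,0],
    [0.087,0,0,0,0]
  ]
}}

```text
clock: 25.32
tool_pos: [0.363, 0.2568, 0.3322]
tool_rot: [179.9, -0.0, 74.0]
contact_force: [-1.5, -0.1, -0.5]
finger_gap: 0.0869
```

```bash
python3 - <<'E'
from h import *
np.set_printoptions(precision=3,suppress=True)
t=eyes.capture('top');d=eyes.capture('side')
print("expected top centre px",proj(t,[.497,.2185,.150]),proj(d,[.497,.2185,.150]),robot.read_state()['contact_force'])
o=np.zeros((560,800,3),np.uint8)
o[:,:395]=cv2.resize(t['image'][155:275,205:290],(395,560),interpolation=cv2.INTER_CUBIC)
o[:,400:]=cv2.resize(d['image'][140:220,285:342],(400,560),interpolation=cv2.INTER_CUBIC)
cv2.imwrite('pics/d.png',o[:,:,::-1])
E
```

```text
expected top centre px [243.485 216.023] [306.454 166.647] [ 0.678 -0.233 -0.232]
```

View pics/d.png

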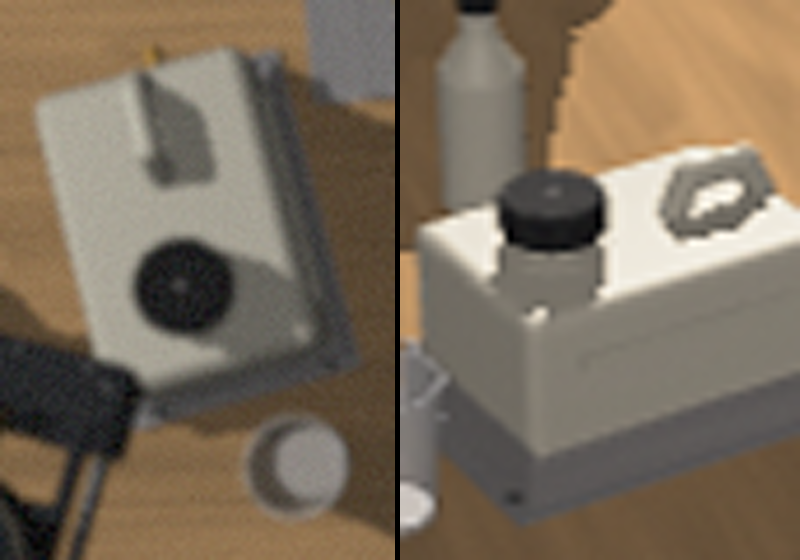

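The cap sits level on the neck. Its knob is at (306.3,166.7) in side, against an expected (306.5,166.6) for fully home. The beaker and bottle are undisturbed.

```bash
python3 -c "
from h import *
print(robot.finish_job())"
```

```text
the job is handed in; nothing more can be done
None
```

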